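# Load and lock the luminometer

## Robot

A 6-joint arm with a two-finger parallel gripper is mounted at the origin on the work surface; the furniture and walls round the work are solid. World frame = base frame: x ahead of the robot, y to its left, z up, the work surface at z = 0. Lengths are in m, angles in rad, forces in N, time in s.
With the tool pointing down it reaches from about 0.375 to 0.975 m from the base axis. Payload 3.8 kg.
Tool frame: the origin (TCP) lies midway between the tips of the shut fingers; the grasp point (between the pads) lies 19 mm behind it; z points along the fingers, y is the line along which they close (so a half turn about z gives the same grasp; the last joint's range is limited). The gripper opens to 85 mm and grips with 20 to 120 N. Pads are 22 mm wide; open, the fingers measure 114 mm over their backs; the gripper's body (76 mm by 85 mm) begins 54 mm behind the grasp point. The pads swing forward as they close: fully open they stand 13 mm farther back than shut.
Start: joints at [1.288, 0.264, 1.604, -0, 1.274, -0.037], TCP at [0.164, 0.655, 0.231] pointing down, gripper open.
Joint ranges: [-2.63, 2.63], [-0.94, 2.18], [0.31, 2.57], [-1.31, 4.45], [0, 2.66], [-2.55, 2.55]. Speed limits (rad/s): [2.57, 2.57, 3.14, 3.14, 3.14, 3.14].

## Interface

Orientations are given as a rotation vector (axis times angle).
In Python, from workcell import bot gives the robot as it stands.
- The arm moves only by the tool step_arm, never from a script. Its argument "motion" is a list of rows, each a list of 5 numbers: the finger opening in cm, from 0 to 8.54, then the shift along the tool's x, y, z in cm, then the turn about the tool's z in degrees. In form: [[claw, dx, dy, dz, twist], ...]. A call has 1 to 20 rows; each row is the pose to reach, as a shift and turn from the pose commanded when the call began, along the tool's axes at that moment; what a row does not reach only later rows make up. A row lasts 1/10 s, in which the tool goes at most 50 mm and 8.59 degrees, less where a joint would pass 70% of its speed; a pose out of reach is approached as far as the arm can. A call with a gripper value outside its range is refused whole. The fingers move at their own pace and stop on an object; "force" is the grip in N (left out, the last holds). Time passes only in rows, so rows that repeat a pose let the fingers close. It gives the time, the measured TCP pose, the force, the opening and the grip force at its end, in the units of the state.
- bot.read_state(): the state, without advancing time (a new reading comes with each control period).
- bot.read_camera(name): name is "side" or "top" or "wrist"; returns (picture, depth): 480x640x3 uint8, red, green, blue; 480x640 float32, m along the optical axis (not along the pixel's ray), 0 where there is no reading.
- bot.calibration(name): a dict with "mtx" (3x3 intrinsics, pixels), "origin" and "orientation" of the camera in the world; the wrist camera has in their place "T_tool_cam" (4x4, takes a point from camera to tool coordinates, whose origin is the TCP and whose axes are the flange's). Camera axes: x right, y up, looking along -z (the intrinsics and any distortion apply to the point x, -y, -z); pixel columns grow to the right and rows downward; lengths in m; the calibration is good to about 2 mm. The wrist camera is an equidistant fisheye: a pixel r from the principal point sees the ray r / f radians off the axis. A picture is of the moment at which its call begins: read the wrist's pose just before it. calibration takes no time and is no camera call.
- bot.finish_job(): hands the job in; it is judged then, once.
The state is a dict: "time": time; "q": joint angles; "joint_vel": joint speeds; "joint_torque": joint torques, N m; "tool_pos": TCP position; "tcp_rot": TCP orientation; "wrist_force": force on the tool from outside, world axes, zero at the start; "torque": the same for the moment, N m; "width": opening from 0.0 (shut) to 1.0 (fully open); "grip_force": force on a finger pad.
Only numpy, scipy, OpenCV 4.12 (cv2) and the standard library are available. Lean on these libraries where they do the work, as an engineer would, in place of code of your own. Each camera call takes 0.05 s, during which the arm holds its last target. There are 200 camera calls.

## Task

Load the vial that stands in the luminometer's sample carriage for measuring: push the loader's ball knob along the slot in its barrel, against the spring, until the carriage is fully in the dark chamber, then push the knob round the corner to the closed end of the side slot, so that it stays locked when you let go. Do not touch the vial, which must stay standing in its cup, and leave everything else on the bench where it is.

Things in the scene. Friction and masses are not known exactly. Their poses are not given: they have to be found in the camera images.
- luminometer: Bench luminometer, 376 mm long, 130 mm high, fixed: off-white instrument with sloping panel, dark chamber block, and a loader on a grey plinth pointing into the chamber. Origin: on the bench under the corner of the L-shaped slot. z up; -y = the loader's push direction, towards the chamber; +x = across the loader, away from the robot, the way the knob turns. Loader axis: along y, 66 mm up.
- knob_ball (a point): Centre of the black ball knob, 22 mm in diameter, on an 8 mm steel pin standing out of the slot, 50 mm from the loader axis; 109 mm above the bench at the start, at the corner and at the closed end, 116 mm when it passes over the top. The barrel under it is 48 mm in diameter, its top 90 mm above the bench; nothing within 60 mm of the ball is higher than the barrel.
- slot_corner (a point): Where the ball's centre is at the corner of the L (carriage fully in, knob angle 0): 70 mm from its start, along the luminometer's -y. The long slot (11 mm wide) runs along the robot's side of the barrel's top, 30 degrees from vertical.
- slot_end (a point): Where the ball's centre is when locked at the closed end of the side slot: 50 mm from the corner across the loader (luminometer +x) and 3 mm back, at the same height. The side slot starts at the chamber end of the long slot and goes at right angles over the barrel's top to 30 degrees from vertical on the far side.
- carriage (a joint): How far the carriage is pushed in: 0 = out (start), 0.070 m = fully in, at its stop. A spring pushes it out again with 3 N at the start, 4.4 N fully in, plus light friction and a damper (15 N per m/s): the ball must be kept pushed in while it is pushed across, or it springs back. Locked in the side slot, it rests at about 0.067 m.
- knob (a joint): Angle of the ball knob about the loader axis: 0 = in the long slot, leaning 30 degrees to the robot; 1.047 rad = closed end of the side slot, leaning 30 degrees away. Only with the carriage in by more than 0.067 m can it leave the long slot (0.1 rad of play there). Light friction, about 1 N at the ball, holds it where it is left.
- vial_centre (a point): Centre of the small glass vial with black cap, 18 mm in diameter and 44 mm tall, that stands loose in the carriage's cup (top 92 mm above the bench). Must not be touched.
- cup (a point): Point on the carriage where the vial's centre is when it stands properly in the cup: on the cup's axis, 22 mm above its floor. The cup's wall is 18 mm high; the cup is 128 mm ahead of the knob along the loader.
- vial_1: Bystander: a second small vial, 18 mm in diameter, 44 mm tall, standing on the bench in front of the loader's barrel. Origin: centre of its underside.
- tweezers: Bystander: steel tweezers, 130 x 10 x 9 mm, lying on the bench to the right of the luminometer. Origin: centre of the underside.
- beaker_50: Bystander: glass beaker, 52 mm in diameter, 60 mm tall, at the back left of the bench. Origin: centre of its underside.
- bottle_pink: Bystander: media bottle with blue cap, 70 mm in diameter, 140 mm tall, to the left of the loader. Origin: centre of its underside. (The wall behind the bench stands 0.60 m ahead of the robot's base; two mains plugs stick out of it by 50 mm, 0.20 to 0.25 m above the bench.)
- petri_0: Bystander: petri dish, 60 mm in diameter, 16 mm high. Origin: centre of its underside.
- logbook: Bystander: notebook, 210 x 152 x 13 mm, lying at the back right, behind the fixed analytical balance (glass-walled, 314 mm high, between 0.18 and 0.39 m to the right of the robot's base). Origin: centre of its underside.
- pen_blue: Bystander: ball pen, 144 x 10 mm, lying on the notebook. Origin: centre of its underside.

How it is judged:
On the way, in this order (a step that is already met when the one before it is completed fails the run):
1. the carriage is pushed fully in, the knob at the corner of the slot (value of joint carriage above 0.066 m), for 0.1 s.
2. the knob has gone round the corner to the closed end of the side slot (value of joint carriage above 0.064 m and value of joint knob above 0.92 rad), for 0.2 s.
At the end, for the whole second after the job is handed in: The carriage is in by more than 64 mm of its 70 mm and the knob is within 0.13 rad (6 mm at the ball) of the closed end of the side slot, both staying so by the lock alone; the vial stands in its cup (centre within 6 mm of its place, tilt under 0.15 rad) (all of step 2 and distance between vial_centre and cup below 0.006 m and angle between vial_centre's own z axis and vertical below 0.15 rad); the robot touches nothing.
It fails at once if the vial is touched (contact force between any of the arm, the fingers and vial_0 above 0.3 N).
It fails at once if the vial is lifted or thrown out of its cup (distance between vial_centre and cup above 0.012 m).
It fails at once if something else on the bench is knocked or moved away (distance of any of vial_1, tweezers, beaker_50, bottle_pink, petri_0, logbook, pen_blue from where it was at the start of the episode above 0.02 m).
It also fails if it takes over 45 s, if anything falls off the work surface, if the arm or the gripper's body presses on something with over 40 N, if the wrist force passes 120 N, or if a joint passes its speed limit or range.

## Working session

There is one attempt and no reset: what is moved stays moved. The work goes in short steps, Python scripts to look and compute and a tool call to move; the robot and the scene stay as the last step left them, time stands still between calls to the robot, and variables do not carry over. Pictures are saved under pics/ and viewed, at most 10 in all, crops included, and the job is handed in when it is done.

Besides the shell and the picture viewer there is one more tool, called as name([rows], argument=value, ...), one row to a line, values as JSON. step_arm: Moves the arm, as the interface text tells. Its arguments: {"type":"object","properties":{"motion":{"type":"array","items":{"type":"array","items":{"type":"number"}}},"force":{"type":"number"}},"required":["motion"]}

```bash
mkdir -p pics; ls
python3 - <<'E'
from workcell import bot
import cv2,numpy as np
s=bot.read_state(); print(s['time'],s['tool_pos'],s['tcp_rot'],s['width'])
for n in('top','side'):
    p,d=bot.read_camera(n); c=bot.calibration(n); print(n,c)
    cv2.imwrite(f'pics/{n}0.png',p[:,:,::-1]); np.savez(f'{n}0.npz',p=p,d=d)
E
```

```text
pics
0.0 [0.16404076 0.65399328 0.22992116] [-0.38511338 -3.11748574  0.00357051] 0.9991301862814793
top {'mtx': array([[452.98625345,   0.        , 319.15206077],
       [  0.        , 452.98625345, 238.00995602],
       [  0.        ,   0.        ,   1.        ]]), 'origin': array([0.32829421, 0.00625538, 1.23033669]), 'orientation': array([ 0.1078929 , -0.0806287 , -1.59924204])}
side {'mtx': array([[438.40148135,   0.        , 323.89238721],
       [  0.        , 438.40148135, 236.84079119],
       [  0.        ,   0.        ,   1.        ]]), 'origin': array([ 0.03365096, -0.37138898,  1.04540372]), 'orientation': array([ 0.51668828, -0.23614792, -0.81544514])}
```

View pics/top0.png

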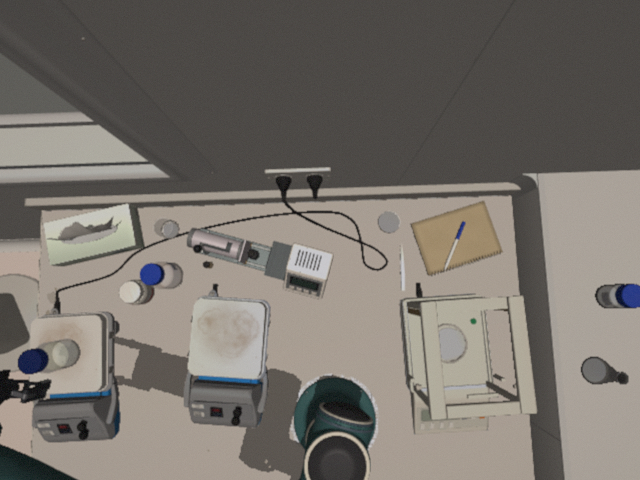

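View pics/side0.png

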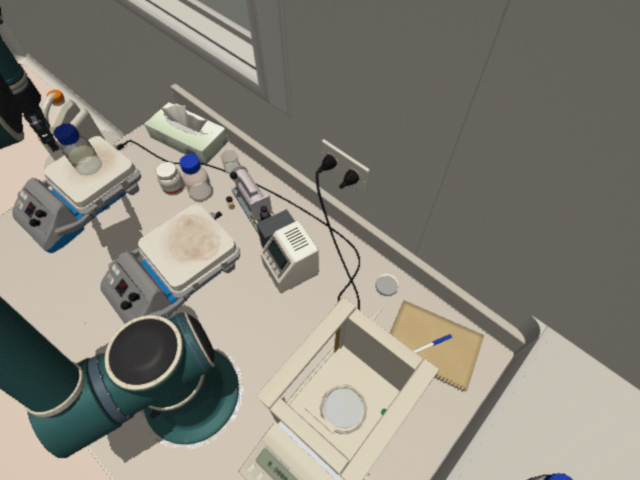

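The top view shows the luminometer from (188,235) to (330,290), with its loader at the left end. The wall is at the top and the robot base is at (335,450). I'll zoom in on both views.

```bash
cat > h.py <<'E'
import numpy as np
from scipy.spatial.transform import Rotation as R
from workcell import bot
def pix(n,u,v,z=None,d=None):
    c=bot.calibration(n);K=c['mtx'];o=c['origin'];M=R.from_rotvec(c['orientation']).as_matrix()
    r=M@np.array([(u-K[0,2])/K[0,0],-(v-K[1,2])/K[1,1],-1.])
    return o+r*(d if d is not None else (z-o[2])/r[2])
E
python3 - <<'E'
import cv2,numpy as np
from h import *
a=cv2.imread('pics/top0.png')[215:305,180:340]; b=cv2.imread('pics/side0.png')[160:295,220:330]
a=cv2.resize(a,None,fx=4,fy=4,interpolation=2);b=cv2.resize(b,None,fx=4,fy=4,interpolation=2)
cv2.imwrite('pics/topc.png',a);cv2.imwrite('pics/sidec.png',b)
for n,uv in (('top',(193,237)),('top',(310,262)),('top',(253,254))):
    d=np.load(n+'0.npz')['d'][uv[1],uv[0]]; print(uv,d,pix(n,*uv,d=d))
E
```

```text
(193, 237) 1.1557173 [0.47841248 0.34565187 0.08947978]
(310, 262) 1.1023554 [0.40272666 0.04734922 0.12949031]
(253, 254) 1.1452309 [0.42993408 0.19232828 0.09182674]
```

View pics/topc.png

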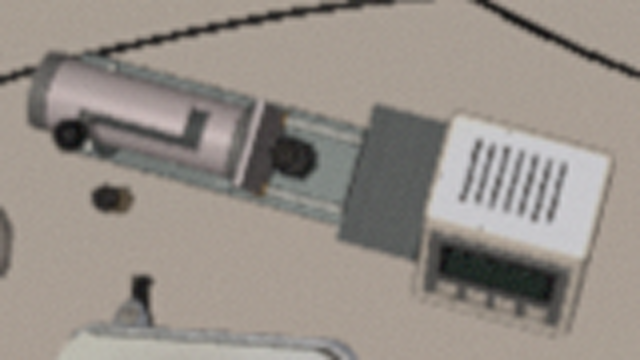

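View pics/sidec.png

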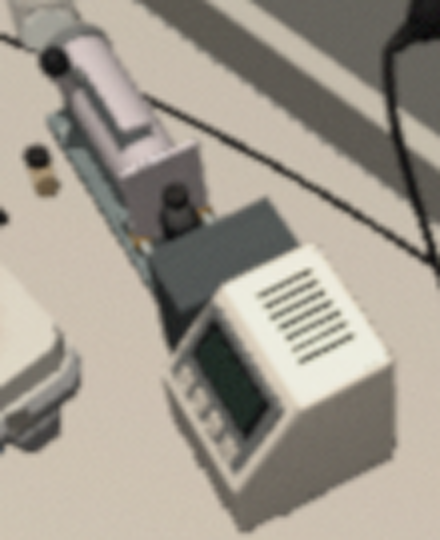

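The top crop shows the ball at full-image (197.5,248), the vial cap at (254,254) and vial_1 at (208,264). The side crop shows the ball at (234,175.5). Next I'll refine these with masks.

Run:
```python
import cv2
from h import *
def blob(n,u,v,r=9,t=60):
    p=np.load(n+'0.npz')['p'].max(2); m=np.zeros_like(p); m[v-r:v+r,u-r:u+r]=p[v-r:v+r,u-r:u+r]<t
    k,l,s,c=cv2.connectedComponentsWithStats(m); 
    i=min(range(1,k),key=lambda i:np.hypot(*(c[i]-(u,v))) if s[i,4]>8 else 99); return c[i],s[i]
bt,s1=blob('top',197,248); bs,s2=blob('side',234,175); vt,s3=blob('top',254,254);v1,s4=blob('top',208,264)
print(bt,s1,bs,s2,vt,s3,v1,s4)
B=pix('top',*bt,z=.109);Bs=pix('side',*bs,z=.109);V=pix('top',*vt,z=.092)
print('ball',B,Bs,'cap',V,'v1',pix('top',*v1,z=.044))
# barrel & top edges from depth points
d=np.load('top0.npz')['d'];p=np.load('top0.npz')['p']
P=np.array([[pix('top',u,v,d=d[v,u]) for u in range(180,340)] for v in range(225,300)])
def mask(zlo,zhi): 
    q=P.reshape(-1,3); return q[(q[:,2]>zlo)&(q[:,2]<zhi)]
q=mask(.085,.095); q=q[q[:,1]>.22]; a=cv2.fitLine(q[:,:2].astype(np.float32),cv2.DIST_HUBER,0,.01,.01).ravel();print('barrel top line',a,len(q))
q=mask(.12,.14); print('instr rect',cv2.minAreaRect(q[:,:2].astype(np.float32)),len(q))
for b in (B,Bs,(B+Bs)/2):
    for ang in (np.arctan2(a[1],a[0]),):
        dr=a[:2]/np.linalg.norm(a[:2]); dr=dr if dr[1]<0 else -dr; n=np.array([-dr[1],dr[0]])
        print('push dir',dr,'yaw',np.degrees(np.arctan2(dr[1],dr[0])),'along b->cap',(V-b)[:2]@dr,'across',(V-b)[:2]@n, 'axis-ball',(a[2:]-b[:2])@n)
```

```text
[197.42857143 247.95918367] [194 245   8   7  49] [233.38888889 175.13888889] [231 172   6   7  36] [252.65555556 253.81111111] [247 249  12  11  90] [206.40740741 264.07407407] [204 262   6   5  27]
ball [0.44787271 0.32861092 0.109     ] [0.44721837 0.32728915 0.109     ] cap [0.43042467 0.19316713 0.092     ] v1 [0.41142128 0.32342952 0.044     ]Traceback (most recent call last):
  File "<stdin>", line 13, in <module>
  File "h.py", line 5, in pix
    c=bot.calibration(n);K=c['mtx'];o=c['origin'];M=R.from_rotvec(c['orientation']).as_matrix()
ValueError: time passes only in moves, steps and waits
```

```bash
cat > h.py <<'E'
import numpy as np
from scipy.spatial.transform import Rotation as R
from workcell import bot
C={}
def pix(n,u,v,z=None,d=None):
    if n not in C: C[n]=bot.calibration(n)
    c=C[n];K=c['mtx'];o=c['origin'];M=R.from_rotvec(c['orientation']).as_matrix()
    r=M@np.array([(u-K[0,2])/K[0,0],-(v-K[1,2])/K[1,1],-1.])
    return o+r*(d if d is not None else (z-o[2])/r[2])
E
python3 - <<'E'
import cv2
from h import *
B=np.array([.4476,.3280]);V=np.array([.4304,.1932])
d=np.load('top0.npz')['d']
P=np.array([[pix('top',u,v,d=d[v,u]) for u in range(180,340)] for v in range(225,300)]).reshape(-1,3)
q=P[(P[:,2]>.12)&(P[:,2]<.14)]; print('instr rect',cv2.minAreaRect(q[:,:2].astype(np.float32)),len(q))
q=P[(P[:,2]>.08)&(P[:,2]<.095)&(P[:,1]>.225)&(P[:,0]>.42)]; a=cv2.fitLine(q[:,:2].astype(np.float32),cv2.DIST_HUBER,0,.01,.01).ravel()
dr=a[:2]*-np.sign(a[1]); n=np.array([-dr[1],dr[0]])
print('line',a,len(q),'dir',dr,'n',n,'b->cap',(V-B)@dr,(V-B)@n,'ball->axis',(a[2:]-B)@n)
q=P[(P[:,2]>.06)&(P[:,2]<.10)]; print('y extents',(q[:,:2]@dr).min()-B@dr,(q[:,:2]@dr).max()-B@dr)
s=bot.read_state(); print(R.from_rotvec(s['tcp_rot']).as_matrix().round(4))
E
```

```text
instr rect ((0.4026431739330292, 0.15716227889060974), (0.14532214403152466, 0.3348262906074524), 8.075064659118652) 1587
line [0.31158423 0.95021856 0.4611775  0.29254755] 746 dir [-0.31158423 -0.95021856] n [ 0.95021856 -0.31158423] b->cap 0.13344871048927306 0.02565779557228089 ball->axis 0.023948013980167014
y extents -0.04026204120120569 0.332311785127291
[[-9.699e-01  2.433e-01 -6.000e-04]
 [ 2.433e-01  9.699e-01 -2.000e-03]
 [ 1.000e-04 -2.100e-03 -1.000e+00]]
```

step_arm([
  [5, 0, 0, -2, 0],
  [5, 0, 0, -4, 0],
  [5, -2.5, -1.8, -5, 0],
  [5, -5, -3.5, -5, 0],
  [5, -7.5, -5.3, -5, 1],
  [5, -10, -7, -5, 1],
  [5, -12.5, -8.8, -5, 2],
  [5, -15, -10.5, -5, 2],
  [5, -17.5, -12.3, -5, 3],
  [5, -20, -14, -5, 3],
  [5, -22.5, -15.8, -5, 4],
  [5, -25, -17.5, -5, 4],
  [5, -27.5, -19.2, -5, 4.1],
  [5, -30, -21, -5, 4.1],
  [5, -32.5, -22.7, -4, 4.1],
  [5, -34.5, -24, -2.5, 4.1],
  [5, -35.4, -24.7, -1, 4.1],
  [5, -35.4, -24.7, 0, 4.1],
  [5, -35.4, -24.7, 0, 4.1],
])

```text
time: 2.0
tool_pos: [0.4458, 0.3285, 0.2286]
tcp_rot: [-0.496, -3.098, 0.004]
wrist_force: [-0.1, 0.4, -0.6]
width: 0.581
grip_force: 0.0
```

Run:
```python
from h import *
import cv2
s=bot.read_state(); print(s['time'],s['tool_pos'],s['width'],s['wrist_force']);print(R.from_rotvec(s['tcp_rot']).as_matrix().round(4))
p,d=bot.read_camera('wrist');c=bot.calibration('wrist');print(c)
np.savez('w1.npz',p=p,d=d,pos=s['tool_pos'],rot=s['tcp_rot'],**c)
cv2.imwrite('pics/w1.png',p[:,:,::-1])
```

```text
2.0 [0.44579266 0.32854394 0.2286456 ] 0.5812668186971146 [-0.08435103  0.42706867 -0.58685517]
[[-0.9499  0.3124 -0.0043]
 [ 0.3124  0.9499 -0.002 ]
 [ 0.0035 -0.0032 -1.    ]]
{'mtx': array([[371.64829954,   0.        , 321.41971776],
       [  0.        , 371.64829954, 239.82407153],
       [  0.        ,   0.        ,   1.        ]]), 'T_tool_cam': array([[ 3.88173337e-04,  9.48515424e-01,  3.16730705e-01,
         8.19095713e-02],
       [ 9.99999894e-01, -2.89924755e-04, -3.57323090e-04,
         6.45683431e-04],
       [-2.47098391e-04,  3.16730810e-01, -9.48515436e-01,
        -1.42751184e-01],
       [ 0.00000000e+00,  0.00000000e+00,  0.00000000e+00,
         1.00000000e+00]])}
```

View pics/w1.png

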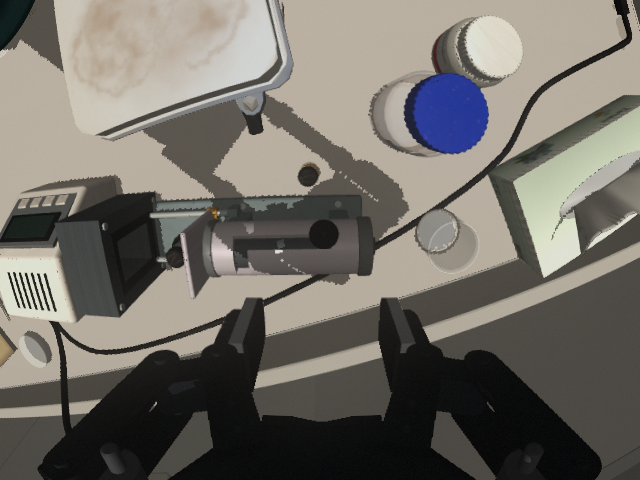

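The wrist view shows the ball at about (323,234), the slot running left from it to about (235,245), and nothing under the fingers. I'll cast the ball's ray and the barrel edges.

```bash
cat >> h.py <<'E'
def wray(w,u,v,z):
    K=w['mtx'];a=np.array([u-K[0,2],v-K[1,2]]);r=np.hypot(*a);th=r/K[0,0]
    k=np.array([*(a/max(r,1e-9)*np.sin(th)*[1,-1]),-np.cos(th)])
    M=R.from_rotvec(w['rot']).as_matrix();T=w['T_tool_cam'];o=w['pos']+M@T[:3,3];k=M@T[:3,:3]@k
    return o+k*(z-o[2])/k[2]
E
python3 - <<'E'
from h import *
import cv2
w=np.load('w1.npz');p=w['p'].max(2)
m=((p<45)*255).astype(np.uint8);x=np.zeros_like(m);x[214:256,303:343]=m[214:256,303:343]
x=cv2.morphologyEx(x,cv2.MORPH_OPEN,np.ones((7,7)))
c=max(cv2.findContours(x,0,2)[0],key=cv2.contourArea);(u,v),r=cv2.minEnclosingCircle(c);print(u,v,r)
b=wray(w,u,v,.109);print('ball',b,'radius mm',1e3*np.linalg.norm(wray(w,u+r,v,.109)-b))
# barrel end collar & vial cap along direction
for uv in((175,250),(308,175)): print(uv,wray(w,*uv,.092 if uv[0]<200 else .044))
V=wray(w,175,250,.092);dr=np.array([-.3116,-.9502]);n=np.array([.9502,-.3116]);print((V-b)[:2]@dr,(V-b)[:2]@n)
M=R.from_rotvec(w['rot']).as_matrix();print('shift in tool',M.T@(b-w['pos']))
E
```

```text
319.3461608886719 236.1923065185547 19.062820434570312
ball [0.44775313 0.3266543  0.109     ] radius mm 14.150332668093236
(175, 250) [0.42633435 0.20493735 0.092     ]
(308, 175) [0.41002593 0.32793217 0.044     ]
0.12232953984609417 0.01757487036811541
shift in tool [-0.00286824 -0.00079505  0.11963957]
```

step_arm([
  [5, -0.15, 0.1, 2, 0],
  [5, -0.15, 0.1, 4, 0],
  [5, -0.15, 0.1, 6, 0],
  [5, -0.15, 0.1, 8, 0],
  [5, -0.15, 0.1, 9.5, 0],
  [5, -0.15, 0.1, 11, 0],
  [5, -0.15, 0.1, 12, 0],
  [5, -0.15, 0.1, 12.8, 0],
  [5, -0.15, 0.1, 13.3, 0],
  [5, -0.15, 0.1, 13.3, 0],
], force=25)

```text
time: 3.05
tool_pos: [0.449, 0.3293, 0.0978]
tcp_rot: [-0.496, -3.101, 0.001]
wrist_force: [0.8, -0.5, -0.2]
width: 0.583
grip_force: 0.0
```

Run:
```python
from h import *
import cv2
s=bot.read_state(); print(s['time'],s['tool_pos'],s['width'],s['wrist_force'])
p,d=bot.read_camera('wrist');c=bot.calibration('wrist')
np.savez('w2.npz',p=p,d=d,pos=s['tool_pos'],rot=s['tcp_rot'],**c)
cv2.imwrite('pics/w2.png',p[:,:,::-1])
```

```text
3.05 [0.44902595 0.32931349 0.09777003] 0.5825540858782842 [ 0.83036593 -0.5210036  -0.15226395]
```

View pics/w2.png

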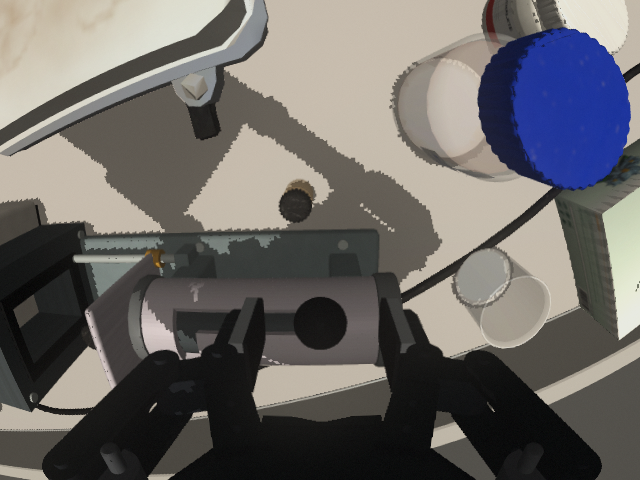

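The ball is at (320,323), midway between the pads at u≈255 and u≈390. I'll check its offset across the pads, then close.

Run:
```python
from h import *
w=np.load('w2.npz');M=R.from_rotvec(w['rot']).as_matrix()
b=wray(w,320.5,323,.109);print(b,M.T@(b-w['pos']),1e3*np.linalg.norm(wray(w,347,323,.109)-b)); print(bot.read_state()['time'])
```

```text
[0.44725613 0.33025169 0.109     ] [ 0.00198011  0.00033153 -0.01122916] 10.900844869934042
3.1
```

step_arm([
  [5, 0.2, 0, 0.2, 0],
  [3.5, 0.2, 0, 0.2, 0],
  [2.6, 0.2, 0, 0.2, 0],
  [2, 0.2, 0, 0.2, 0],
  [1.8, 0.2, 0, 0.2, 0],
  [1.8, 0.2, 0, 0.2, 0],
  [1.8, 0.2, 0, 0.2, 0],
  [1.8, 0.2, 0, 0.2, 0],
], force=25)

```text
time: 3.9
tool_pos: [0.4472, 0.3296, 0.0966]
tcp_rot: [-0.496, -3.102, 0.002]
wrist_force: [-2.6, -4.1, 5.8]
width: 0.233
grip_force: 24.4
```

step_arm([
  [1.8, 0, -0.4, 0, 0],
  [1.8, 0, -0.9, 0, 0],
  [1.8, 0, -1.4, 0, 0],
  [1.8, 0, -1.9, 0, 0],
  [1.8, 0, -2.4, 0, 0],
  [1.8, 0, -2.9, 0, 0],
  [1.8, 0, -3.4, 0, 0],
  [1.8, 0, -3.9, 0, 0],
])

```text
time: 4.7
tool_pos: [0.4359, 0.2929, 0.0968]
tcp_rot: [0.496, 3.101, 0.001]
wrist_force: [2.4, 3.5, 3.1]
width: 0.235
grip_force: 24.6
```

step_arm([
  [1.8, 0, -0.5, 0, 0],
  [1.8, 0, -1, 0, 0],
  [1.8, 0, -1.5, 0, 0],
  [1.8, 0, -2, 0, 0],
  [1.8, 0, -2.4, 0, 0],
  [1.8, 0, -2.7, 0, 0],
  [1.8, 0, -2.9, 0, 0],
  [1.8, 0, -3.0, 0, 0],
  [1.8, 0, -3.0, 0, 0],
])

```text
time: 5.6
tool_pos: [0.4269, 0.2642, 0.0968]
tcp_rot: [0.496, 3.1, 0.001]
wrist_force: [4.9, 2.4, 3.4]
width: 0.233
grip_force: 24.5
```

Run:
```python
from h import *
import cv2
s=bot.read_state(); print(s['time'],s['tool_pos'],s['width'],s['wrist_force'])
p,d=bot.read_camera('wrist');c=bot.calibration('wrist')
np.savez('w3.npz',p=p,d=d,pos=s['tool_pos'],rot=s['tcp_rot'],**c)
cv2.imwrite('pics/w3.png',p[:,:,::-1])
```

```text
5.6 [0.42693386 0.264162   0.09677779] 0.23346786319816198 [4.85646212 2.4495351  3.41597012]
```

View pics/w3.png

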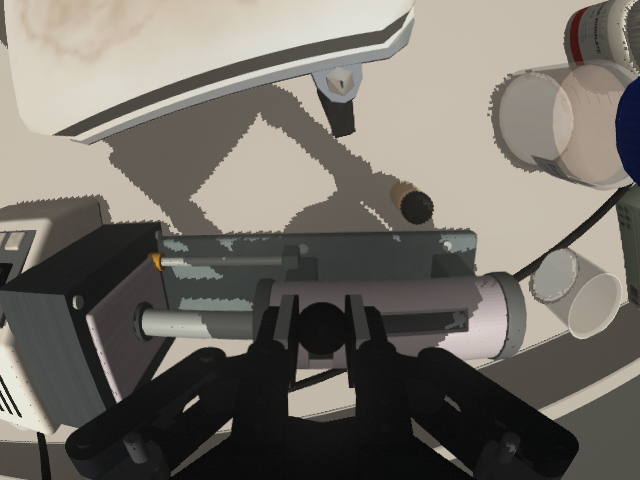

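The carriage is about 68.5 mm in with the ball held square. The carriage face is nearly at the chamber. I'll press to the stop.

step_arm([
  [1.8, -0.05, -0.15, 0, 0],
  [1.8, -0.1, -0.3, 0, 0],
  [1.8, -0.1, -0.3, 0, 0],
  [1.8, -0.1, -0.3, 0, 0],
])

```text
time: 6.05
tool_pos: [0.4265, 0.2621, 0.0968]
tcp_rot: [0.497, 3.101, 0.004]
wrist_force: [2.0, 6.7, 3.3]
width: 0.237
grip_force: 24.6
```

step_arm([
  [1.8, -0.25, -0.05, -0.13, 0],
  [1.8, -0.5, -0.05, -0.25, 0],
  [1.8, -0.75, -0.05, -0.35, 0],
  [1.8, -1, -0.05, -0.44, 0],
  [1.8, -1.25, -0.05, -0.51, 0],
  [1.8, -1.5, -0.05, -0.57, 0],
  [1.8, -1.75, -0.05, -0.61, 0],
  [1.8, -2, -0.05, -0.64, 0],
  [1.8, -2, -0.05, -0.64, 0],
])

```text
time: 6.95
tool_pos: [0.4446, 0.2562, 0.1026]
tcp_rot: [-0.498, -3.101, -0.005]
wrist_force: [1.6, 10.7, -0.1]
width: 0.232
grip_force: 24.7
```

step_arm([
  [1.8, -0.25, 0, -0.02, 0],
  [1.8, -0.5, 0, -0.03, 0],
  [1.8, -0.75, 0, -0.02, 0],
  [1.8, -1, 0, 0, 0],
  [1.8, -1.25, 0, 0.03, 0],
  [1.8, -1.5, 0, 0.07, 0],
  [1.8, -1.75, 0, 0.13, 0],
  [1.8, -2, 0, 0.2, 0],
  [1.8, -2.25, 0, 0.29, 0],
  [1.8, -2.5, 0, 0.39, 0],
  [1.8, -2.75, 0, 0.51, 0],
  [1.8, -2.95, 0, 0.62, 0],
  [1.8, -2.95, 0, 0.62, 0],
])

```text
time: 8.25
tool_pos: [0.4742, 0.2471, 0.0976]
tcp_rot: [0.498, 3.099, 0.007]
wrist_force: [4.2, 8.9, 4.5]
width: 0.229
grip_force: 24.4
```

Run:
```python
from h import *
import cv2
s=bot.read_state(); print(s['time'],s['tool_pos'],s['width'],s['wrist_force'])
p,d=bot.read_camera('wrist');c=bot.calibration('wrist')
np.savez('w4.npz',p=p,d=d,pos=s['tool_pos'],rot=s['tcp_rot'],**c)
cv2.imwrite('pics/w4.png',p[:,:,::-1])
```

```text
8.25 [0.47419935 0.24712072 0.09762174] 0.22887098074066692 [4.20203952 8.90944919 4.5046569 ]
```

View pics/w4.png

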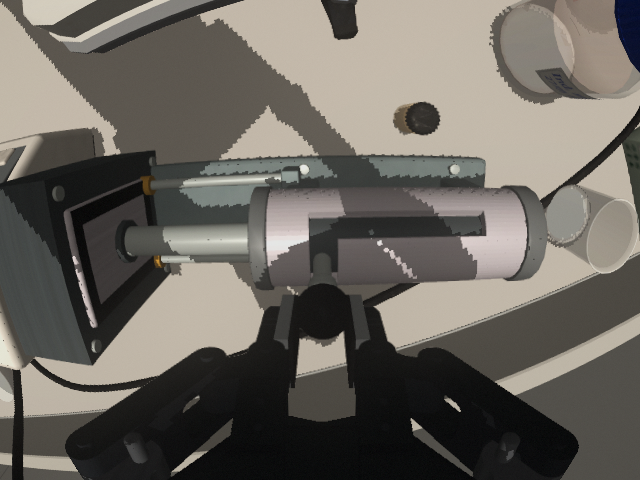

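The ball is across the top at the far side, with the pin in the side slot at (322,265) and the TCP at the predicted end. I'll nudge it to the end, ease it back 3 mm to seat, and release.

step_arm([
  [1.8, -0.1, 0, 0, 0],
  [1.8, -0.15, 0, 0.05, 0],
  [1.8, -0.15, 0.1, 0.05, 0],
  [1.8, -0.15, 0.2, 0.05, 0],
  [1.8, -0.15, 0.3, 0.05, 0],
  [1.8, -0.15, 0.4, 0.05, 0],
  [1.8, -0.15, 0.45, 0.05, 0],
  [1.8, -0.15, 0.45, 0.05, 0],
])

```text
time: 9.1
tool_pos: [0.4761, 0.2494, 0.097]
tcp_rot: [0.497, 3.101, 0.002]
wrist_force: [1.5, 3.3, 7.8]
width: 0.234
grip_force: 24.4
```

step_arm([
  [2.3, -0.15, 0.45, 0.05, 0],
  [2.8, -0.15, 0.45, 0.05, 0],
  [4, -0.15, 0.45, 0.05, 0],
  [5, -0.15, 0.45, 0.05, 0],
  [5, -0.15, 0.45, 0.05, 0],
  [5, -0.15, 0.45, -1, 0],
  [5, -0.15, 0.45, -3, 0],
  [5, -0.15, 0.45, -5, 0],
  [5, -0.15, 0.45, -7, 0],
  [5, -0.15, 0.45, -9, 0],
  [5, -0.15, 0.45, -11, 0],
  [5, -0.15, 0.45, -12, 0],
  [5, -0.15, 0.45, -12, 0],
])

```text
time: 10.4
tool_pos: [0.4796, 0.2536, 0.2185]
tcp_rot: [0.496, 3.099, 0.004]
wrist_force: [-0.2, 0.4, -0.9]
width: 0.584
grip_force: 0.0
```

Run:
```python
from h import *
import cv2
s=bot.read_state(); print(s['time'],s['tool_pos'],s['width'],s['wrist_force'])
p,d=bot.read_camera('wrist');c=bot.calibration('wrist')
np.savez('w5.npz',p=p,d=d,pos=s['tool_pos'],rot=s['tcp_rot'],**c)
cv2.imwrite('pics/w5.png',p[:,:,::-1])
```

```text
10.4 [0.4795783  0.25364931 0.21847281] 0.5836979699420957 [-0.15855456  0.36685112 -0.93360555]
```

View pics/w5.png

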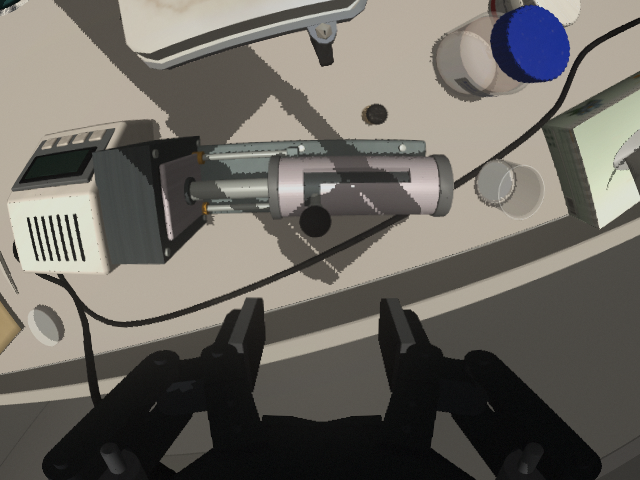

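The ball stays at (315,221) on the far side after release, with the carriage shut into the chamber. I'll check its position against the start.

Run:
```python
from h import *
w=np.load('w5.npz');b=wray(w,315.5,221,.109);a=wray(np.load('w2.npz'),320.5,323,.109);a1=wray(np.load('w1.npz'),323,234,.109)
dr=np.array([-.3116,-.9502]);n=np.array([.9502,-.3116])
for x in(a,a1): print(b,(b-x)[:2]@dr,(b-x)[:2]@n)
```

```text
[0.46784507 0.25422844 0.109     ] 0.06582178323079181 0.04325245469241682
[0.46784507 0.25422844 0.109     ] 0.06526787383346512 0.04336482627541452
```

Run:
```python
from h import *
dr=np.array([-.3116,-.9502]);n=np.array([.9502,-.3116])
a=wray(np.load('w2.npz'),320.5,323,.109)
for f,uv,z in(('w3',(323,328),.109),('w4',(323,311),.109),('w5',(315.5,221),.111)):
    w=np.load(f+'.npz');b=wray(w,*uv,z);M=R.from_rotvec(w['rot']).as_matrix();print(f,b,'rel tool',M.T@(b-w['pos']),(b-a)[:2]@dr,(b-a)[:2]@n)
```

```text
w3 [0.42717751 0.26549974 0.109     ] rel tool [ 0.00015806  0.00135866 -0.01222131] 0.06778380198239058 0.0010980024013949226
w4 [0.46719896 0.25078944 0.109     ] rel tool [ 0.00777626  0.00134454 -0.01138648] 0.06929084340464835 0.0437101080097925
w5 [0.46731766 0.25442954 0.111     ] rel tool [ 0.01223207 -0.00340014  0.1074251 ] 0.0657950386072609 0.04268864294960728
```

The ball is about 6 mm short of the end because it slipped in the pads. I'll push it the rest of the way with shut fingers from the robot's side.

step_arm([
  [3, 1.5, -0.1, 0, 0],
  [1, 3, -0.2, 0, 0],
  [0, 4.5, -0.35, 0, 0],
  [0, 4.7, -0.35, 0, 0],
  [0, 4.7, -0.35, 0, 0],
  [0, 4.7, -0.35, 2, 0],
  [0, 4.7, -0.35, 4, 0],
  [0, 4.7, -0.35, 6, 0],
  [0, 4.7, -0.35, 8, 0],
  [0, 4.7, -0.35, 10, 0],
  [0, 4.7, -0.35, 11, 0],
  [0, 4.7, -0.35, 11.7, 0],
  [0, 4.7, -0.35, 11.7, 0],
])

```text
time: 11.75
tool_pos: [0.4324, 0.2642, 0.0984]
tcp_rot: [-0.496, -3.101, 0.001]
wrist_force: [-0.1, 0.3, 0.1]
width: -0.002
grip_force: 0.0
```

Run:
```python
from h import *
import cv2
s=bot.read_state(); print(s['time'],s['tool_pos'],s['width'],s['wrist_force'])
p,d=bot.read_camera('wrist');c=bot.calibration('wrist')
np.savez('w6.npz',p=p,d=d,pos=s['tool_pos'],rot=s['tcp_rot'],**c)
cv2.imwrite('pics/w6.png',p[:,:,::-1])
```

```text
11.75 [0.43237458 0.26418961 0.09835198] -0.0018275158305697198 [-0.1403287   0.26937568  0.1083478 ]
```

View pics/w6.png

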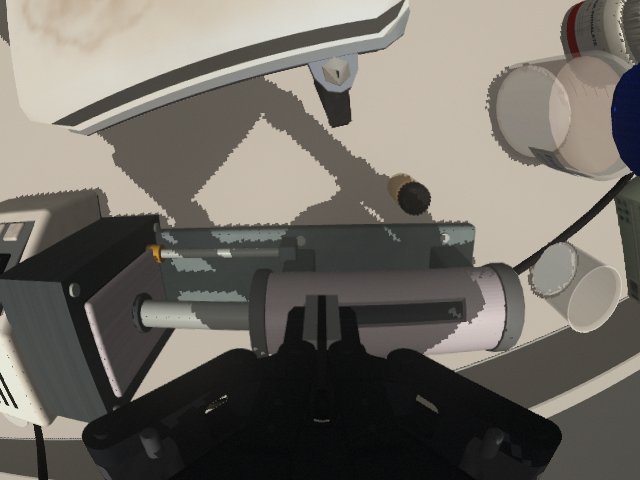

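The shut fingers are over the barrel on the near side of the ball, which the gripper hides. From here I'll push by force readings.

step_arm([
  [0, -0.4, 0, 0, 0],
  [0, -0.8, 0, 0, 0],
  [0, -1.1, 0, 0, 0],
  [0, -1.3, 0, 0, 0],
  [0, -1.5, 0, 0, 0],
  [0, -1.7, 0, 0, 0],
  [0, -1.7, 0, 0, 0],
])

```text
time: 12.5
tool_pos: [0.4489, 0.2591, 0.0989]
tcp_rot: [0.497, 3.102, 0.0]
wrist_force: [-0.2, -0.1, -0.8]
width: 0.003
grip_force: 0.1
```

step_arm([
  [0, -0.2, 0, 0, 0],
  [0, -0.4, 0, 0, 0],
  [0, -0.5, 0, 0, 0],
  [0, -0.5, 0, 0, 0],
])

```text
time: 12.9
tool_pos: [0.4533, 0.2573, 0.0986]
tcp_rot: [-0.496, -3.101, 0.001]
wrist_force: [-2.2, 1.0, -1.4]
width: 0.001
grip_force: 0.7
```

step_arm([
  [0, -0.1, 0, 0, 0],
  [0, -0.2, 0, 0, 0],
  [0, -0.3, 0, 0, 0],
  [0, -0.3, 0, 0, 0],
])

```text
time: 13.3
tool_pos: [0.4548, 0.2567, 0.0985]
tcp_rot: [-0.497, -3.099, 0.001]
wrist_force: [-5.7, 2.6, -0.7]
width: -0.002
grip_force: 3.1
```

step_arm([
  [0, -0.1, 0, 0, 0],
  [0, -0.2, 0, 0, 0],
  [0, -0.3, 0, 0, 0],
  [0, -0.3, 0, 0, 0],
])

```text
time: 13.7
tool_pos: [0.4553, 0.2565, 0.0983]
tcp_rot: [-0.497, -3.094, 0.001]
wrist_force: [-13.0, 5.0, 3.9]
width: 0.0
grip_force: 6.7
```

It has stopped hard at 14 N. I'll back off, rise and measure.

step_arm([
  [0, 0.5, 0, 0, 0],
  [0, 1.2, 0, 0, 0],
  [0, 2, 0, 0, 0],
  [0, 2, 0, -2, 0],
  [0, 2, 0, -4, 0],
  [0, 2, 0, -7, 0],
  [0, 1, 0, -10, 0],
  [0, -0.5, 0, -12, 0],
  [0, -2, 0, -12, 0],
  [0, -2, 0, -12, 0],
  [0, -2, 0, -12, 0],
])

```text
time: 14.8
tool_pos: [0.4774, 0.2489, 0.2173]
tcp_rot: [-0.497, -3.099, 0.002]
wrist_force: [-1.0, 0.2, -0.5]
width: 0.001
grip_force: 0.0
```

Run:
```python
from h import *
import cv2
dr=np.array([-.3116,-.9502]);n=np.array([.9502,-.3116])
s=bot.read_state(); print(s['time'],s['tool_pos'],s['wrist_force'])
p,d=bot.read_camera('wrist');c=bot.calibration('wrist')
np.savez('w7.npz',p=p,d=d,pos=s['tool_pos'],rot=s['tcp_rot'],**c)
a=wray(np.load('w2.npz'),320.5,323,.109)
for f in('w1','w5','w7'):
    w=np.load(f+'.npz');g=w['p'].max(2)
    m=(g<40).astype(np.uint8);m[:,:230]=0;m[:,420:]=0;m[285:]=0
    m=cv2.morphologyEx(m,cv2.MORPH_OPEN,cv2.getStructuringElement(cv2.MORPH_ELLIPSE,(19,19)))
    k,l,st,ce=cv2.connectedComponentsWithStats(m)
    for i in range(1,k): b=wray(w,*ce[i],.109);print(f,st[i],ce[i].round(1),b,(b-a)[:2]@dr,(b-a)[:2]@n)
p,d=bot.read_camera('top');q=p.max(2);np.savez('top1.npz',p=p,d=d)
m=(q<60).astype(np.uint8);k,l,st,ce=cv2.connectedComponentsWithStats(m[220:275,185:265])
for i in range(1,k):
    if 15<st[i,4]<200:
        b=pix('top',*(ce[i]+[185,220]),z=.109);print('top',ce[i]+[185,220],st[i],b,(b[:2]-[.4479,.3286])@dr,(b[:2]-[.4479,.3286])@n)
```

```text
14.8 [0.47738176 0.24885585 0.21725966] [-0.95694488  0.17679257 -0.50042671]
w1 [310 220  28  29 661] [323.3 234.1] [0.44708098 0.32994671 0.109     ] 0.0003443695720603411 -7.139615382386458e-05
w5 [300 206  30  31 727] [314.8 221.1] [0.46778767 0.25372629 0.109     ] 0.0663168111064819 0.04335438570526314
w7 [309 219  30  30 705] [323.5 233.6] [0.47519195 0.25167319 0.109     ] 0.06596048552335892 0.05102967677064194
top [202.2195122  236.09756098] [10 13 13  6 41] [0.4773866  0.31662066 0.109     ] 0.0021947442537965842 0.03175092836188591
top [206.2173913  264.08695652] [19 42  6  5 23] [0.40684917 0.30652632 0.109     ] 0.033765853013613276 -0.03212834237013365
```

Against the start, the ball is now 66 mm along the loader and 51 mm across it. The expected end is 67 and 50 mm, so it sits at the closed end and stays there unaided. I'm handing in.

```bash
python3 -c "
from workcell import bot
print(bot.finish_job())"
```

```text
the job is handed in; nothing more can be done
None
```

I pushed the carriage fully in and the knob to the closed end of the side slot, where it stayed locked after release. I handed the job in with the gripper clear; no verdict came back, and I couldn't see the vial inside the chamber to check it.

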